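# Set and clamp the shaft-length stop

### The arm

A 6-joint arm with a two-finger parallel gripper is mounted at the origin on the work surface. World frame = base frame: x ahead of the robot, y to its left, z up, the work surface at z = 0. Lengths are in m, angles in rad, forces in N, time in s.
With the tool pointing down it reaches from about 0.275 to 0.775 m from the base axis. Payload 14.6 kg.
Tool frame: the origin (TCP) lies on the centre line of the jaws, within the pads' length; the fingertips stand 8 mm ahead of it and the grasp point (between the pads) lies 11 mm behind it (robot.tips_ahead is the distance from the TCP to the fingertips, in m); x points along the fingers, z is the direction in which the jaws open and shut, and the axes are right-handed (so a half turn about x gives the same grasp; the last joint's range is limited). The gripper opens to 85 mm and grips with 20 to 120 N. Pads are 22 mm wide; open, the fingers measure 114 mm over their backs; the gripper's body (76 mm by 85 mm) begins 54 mm behind the grasp point. The pads swing forward as they close: fully open they stand 13 mm farther back than shut.
Start: joints at [0.99, 0.263, -0.048, 1.259, 0, 1.415], TCP at [0.217, 0.478, 0.239] pointing down, gripper open.
Joint ranges: [-2.65, 2.65], [-0.89, 1.7], [-1.18, 1.37], [-2.13, 2.11], [-1.35, 1.29], [-3.14, 3.14]. Speed limits (rad/s): [1.89, 1.89, 2.57, 2.79, 3.14, 3.14].

### API

Orientations are given as a rotation vector (axis times angle).
In Python, from workcell import robot, eyes, spotter gives the robot as it stands.
- The arm moves only by the tool drive_tool, never from a script. Its argument "targets" is a list of rows, each a list of 7 numbers: the closure, from 0 (fully open) to 1 (shut), then the shift along the tool's x, y, z scaled (see below), then the turn, a rotation vector about the tool's x, y, z scaled (see below). In form: [[fingers, x, y, z, wx, wy, wz], ...]. A call has 1 to 5 rows; each row shifts and turns the pose as measured when the row begins, along the tool's axes as they then stand; what a row does not reach is not made up. The controller multiplies each number of a shift by 0.04 m and each number of a turn by 0.1 rad. A row lasts 1/12 s, in which the tool goes at most 41.7 mm and 7.16 degrees, less where a joint would pass 70% of its speed; a pose out of reach is approached as far as the arm can. A call with a number of a shift or a turn outside -1 to 1 is refused whole. A call with a gripper value outside its range is refused whole. The fingers move at their own pace and stop on an object; "grip_force" is the grip in N (left out, the last holds). Time passes only in rows, so rows that do not move let the fingers close. It gives the time, the measured TCP pose, the force and the opening at its end, in the units of the state.
- robot.get_state(): the state, without advancing time (a new reading comes with each control period).
- eyes.camera(name): name is "side" or "top" or "wrist"; returns the picture (420x560x3 uint8, red, green, blue); there is no depth.
- eyes.camera_model(name): a dict with "vfov" (degrees; the focal length in pixels is half the picture's height over the tangent of half this angle, whatever the lens; pixels are square), "cx", "cy" (the principal point, pixels), "rvec" (rotation vector, rad) and "tvec" (3), from world to camera coordinates, as OpenCV has them; the wrist camera has in their place "mount" (4x4, takes a point from camera to tool coordinates, whose origin is the TCP and whose axes are the tool frame's). Camera axes: x right, y down, z forward; pixel columns grow to the right and rows downward; lengths in m; the calibration is good to about 2 mm. A picture is of the moment at which its call begins: read the wrist's pose just before it. camera_model takes no time and is no camera call.
- robot.job_done(): hands the job in, once; it reports no verdict.
Trained networks look in the newest picture that a camera, given by its name, has taken for a name from the list of things; names that differ only in an ending like _2 or _b are one class to them, and where a whole thing is asked for, a point or a joint stands for the part that bears it (a point fixed in the world has none). Each returns a list of dicts, best first, with "p" (0 to 1); they miss things now and then, are a little off and sometimes report something else, mostly with a low value. They report only what shows in the picture. A call takes as long as a camera call.
- spotter.look_for(thing, camera): "position" ([x, y, z] in m, in world coordinates, good to about 4 mm: the middle of the surface that is visible of it).
- spotter.place_of(thing, camera): "position" ([x, y, z] in m, in world coordinates, good to about 4 mm: a listed point, or the origin of a listed thing).
The state is a dict: "time": time; "joint_pos": joint angles; "joint_velocities": joint speeds; "effort": joint torques, N m; "ee_pos": TCP position; "tcp_rot": TCP orientation; "wrist_force": force on the tool from outside, world axes, zero at the start; "wrist_torque": the same for the moment, N m; "width": finger opening in m.
Only numpy, scipy, OpenCV 4.12 (cv2) and the standard library are available. Lean on these libraries where they do the work, as an engineer would, in place of code of your own. Each camera call takes 0.05 s, during which the arm holds its last target.

### The job

On the shaft-length gauge fixed to the bench, push the aluminium sliding stop along its rail until its spring pin climbs the notched steel block and drops into the notch; do not drive it on past the notch. Then push the stop's small upright lever over towards the pin until it lies down fully, leaving the stop in its notch. Only push: do not pull the pin up by its knob, and leave the other things on the bench where they are.

Things in the scene. Friction and masses are not known exactly. Their poses are not given: they have to be found in the camera images.
- gauge: Gauge fixed to the bench: grey base plate, x -45 to 75 mm, 420 mm long in y, 12 mm high; on it a steel rail 30 mm wide along y, top at z 28 mm, end blocks (top z 34 mm) at y +-203 mm. Origin on the bench under the rail's middle. y: along the rail, the way the stop must be pushed; x: across, to the side with pin and notched block; z up. Yaw varies within 0.3 rad. Scale ticks on the -x side.
- stop_back (a point): Centre of the stop's flat rear (-y) face, 45 mm above the bench; push here. Axes as the gauge's. The stop: aluminium block 64 mm (x) by 56 mm (y), from 29 to 61 mm above the bench, centred over the rail, captive. Only the lever (-x half) and pin (+x side) stand above it. Sliding takes about 2 N, climbing the block 4 to 8 N, forcing it on past the notch over 10 N.
- pin_axis (a point): Point on the axis of the stop's upright spring pin, 22 mm above the bench, 50 mm (+x) from the rail's middle line and half-way along the stop's length; fixed to the stop, does not rise with the pin. Axes as the gauge's. Steel pin 9 mm thick, round tip, hung from an arm on the stop's +x side; dark knob 18 mm across, its top 78 mm above the bench when the pin is at its lowest.
- notch (a point): Bottom of the V notch in the 16 mm wide steel block on the base plate, 22 mm above the bench, 50 mm (+x) from the rail's middle line; place along the rail varies. Stop is set when pin_axis is over it in y. Ramp starts 34 mm before it (-y), crest 7.5 to 10 mm before it, 7.5 mm above it; far crest 10 to 12.5 mm past it, 10 mm above it. 45 degree flanks centre the pin. Axes as the gauge's.
- stop (a joint): Position of the stop along the rail in m (0 = middle of the rail, growing towards +y of the gauge, range -0.145 to 0.145).
- pin (a joint): Height of the spring pin in m above its lowest position: 0 clear of the block, rising to about 0.0075 on the first crest, about 0.002 seated in the notch; range 0 to 0.014.
- lever (a joint): Angle of the clamp lever in rad: 0 upright, 1.45 lying down fully towards +x of the gauge (towards the pin). It starts between 0 and 0.3, stays where it is left (stiff hinge, about 1.5 N at its tip, no spring).
- lever_tip (a point): Free end of the lever, 46 mm from its hinge; z points out along the lever. Steel strip, black tip 11 mm thick, 20 mm wide (along the rail), 16 mm long. Hinge: parallel to the rail, half-way along the stop, 28 mm to the -x side of the middle line, 70 mm above the bench. Upright, tip 116 mm above the bench; lying down, top face about 80 mm above it and tip 18 mm to the +x side of the middle line.
- housing: Bystander: round grey plastic fan motor housing, 118 mm across, 72 mm high, loose. Origin under its centre.
- dish: Bystander: white ceramic dish, 110 mm across, 30 mm high, loose. Origin under its centre.
- screwdriver: Bystander: screwdriver, 200 mm long, lying on the bench, loose.
- capacitor: Bystander: blue plastic capacitor, upright cylinder 38 mm across, 65 mm high with terminals, loose. Origin under its centre.
- bearing: Bystander: steel ball bearing lying flat, 40 mm across, 13 mm high, loose. Origin under its centre.
- puller: Bystander: aluminium two-legged bearing puller lying flat, about 110 by 125 mm, 16 mm high, loose. Origin under the middle of its cross bar.
- rotor: Bystander: steel motor rotor standing upright, 72 mm across, 86 mm high with its shaft, loose. Origin under its centre.

How it is judged:
On the way, in this order (a step that is already met when the one before it is completed fails the run):
1. the stop's pin has dropped into the notch, lever still up (y of pin_axis in the frame of notch between -0.0025 and 0.0025 m and value of joint pin below 0.0035 m and value of joint lever below 0.8 rad), for 0.2 s.
2. the lever lies down with the stop in its notch (y of pin_axis in the frame of notch between -0.0025 and 0.0025 m and value of joint pin below 0.0035 m and value of joint lever above 1.25 rad), for 0.2 s.
At the end, for the whole second after the job is handed in: The stop's pin axis is within 2.5 mm of the notch along the rail with the pin down in it (less than 3.5 mm above its lowest position), the lever lies over by more than 1.25 rad, and the stop is at rest (all of step 2 and velocity of joint stop between -0.005 and 0.005 m/s); the robot touches nothing.
It fails at once if the stop was driven on past the notch (more than 12 mm) (y of pin_axis in the frame of notch above 0.012 m).
It fails at once if the pin was pulled up by hand (value of joint pin above 0.0115 m).
It fails at once if a bystander was moved more than 30 mm or lifted (distance of any of housing, dish, screwdriver, capacitor, bearing, puller, rotor from where it was at the start of the episode above 0.03 m).
It also fails if it takes over 58 s, if anything falls off the work surface, if the arm or the gripper's body presses on something with over 40 N, if the wrist force passes 120 N, or if a joint passes its speed limit or range.

## Working session

There is one attempt and no reset: what is moved stays moved. The work goes in short steps, Python scripts to look and compute and a tool call to move; the robot and the scene stay as the last step left them, time stands still between calls to the robot, and variables do not carry over. Pictures are saved under pics/ and viewed, and the job is handed in when it is done.

Besides the shell and the picture viewer there is one more tool, called after "Call:" as name(argument=value, ...) on one line, values as JSON. drive_tool: Moves the arm, as the interface text tells. Shifts and turns lie within -1 to 1; 1 stands for 0.04 m of shift or 0.1 rad of turn. Its arguments: {"type":"object","properties":{"targets":{"type":"array"},"grip_force":{"type":"number"}},"required":["targets"]}

```bash
mkdir -p pics; python3 - <<'E'
from workcell import robot, eyes, spotter
import cv2
s=robot.get_state(); print({k:s[k] for k in ('time','ee_pos','tcp_rot','width','wrist_force')})
for c in ('top','side'):
    im=eyes.camera(c); cv2.imwrite(f'pics/{c}0.png',im[:,:,::-1])
    for t in ('gauge','stop_back','pin_axis','notch','lever_tip'):
        r=spotter.place_of(t,c); print(c,t,[(x['p'],x['position']) for x in r[:2]])
E
```

```text
{'time': 0.0, 'ee_pos': array([0.21670663, 0.47788366, 0.23882207]), 'tcp_rot': array([-0.89057656,  1.38209448,  0.88987164]), 'width': 0.08526450372265235, 'wrist_force': array([-0.61961615, -0.85107344, -0.49527706])}
top gauge [(0.68, [0.5909, -0.0036, 0.0007])]
top stop_back [(0.95, [0.5769, -0.1225, 0.0461])]
top pin_axis [(0.67, [0.6265, -0.103, 0.0227]), (0.3, [0.4342, -0.3934, 0.0003])]
top notch [(0.73, [0.6471, 0.0311, 0.023])]
top lever_tip [(0.52, [0.4199, 0.1217, 0.0018]), (0.46, [0.5594, -0.0949, 0.1124])]
side gauge [(0.83, [0.589, -0.0042, 0.005])]
side stop_back [(0.96, [0.5732, -0.1214, 0.0423])]
side pin_axis [(0.86, [0.6291, -0.1008, 0.0234]), (0.41, [0.4153, 0.1226, 0.0038])]
side notch [(0.77, [0.6468, 0.0336, 0.025])]
side lever_tip [(0.5, [0.5544, -0.0924, 0.1156])]
```

View pics/top0.png

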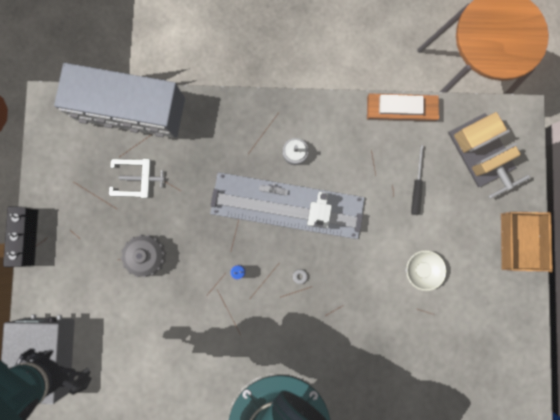

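View pics/side0.png

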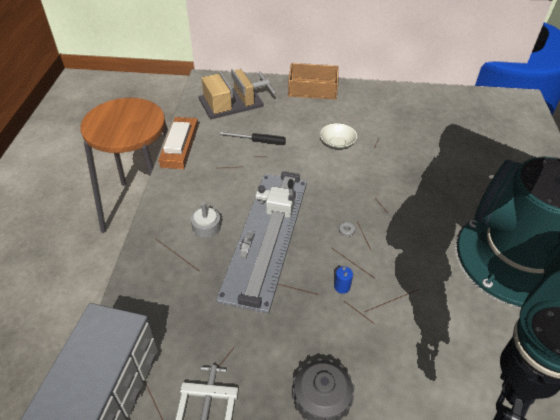

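```bash
python3 - <<'E'
from workcell import eyes,robot
import cv2
for c in ('top','side'):print(c,eyes.camera_model(c))
print(eyes.camera_model('wrist'), robot.tips_ahead)
E
```

```text
top {'vfov': 47.04069341279603, 'cx': 287.4271106096026, 'cy': 207.73456436412528, 'rvec': array([ 2.20829012, -2.15730187,  0.11074963]), 'tvec': array([-0.02352617,  0.59744254,  1.31450761])}
side {'vfov': 45.086142373883746, 'cx': 283.30710062205503, 'cy': 206.75076033795108, 'rvec': array([ 0.12956506, -2.90159776,  1.15748908]), 'tvec': array([0.55833317, 0.12211835, 1.21665252])}
{'vfov': 59.6262605363904, 'cx': 280.6195154028636, 'cy': 209.6804010932798, 'mount': array([[-8.32509215e-04, -2.88516769e-01,  9.57474481e-01,
        -1.34139870e-01],
       [-3.37174409e-04, -9.57474677e-01, -2.88517121e-01,
         7.43592242e-02],
       [ 9.99999597e-01, -5.63029054e-04,  6.99826021e-04,
         4.36448704e-04],
       [ 0.00000000e+00,  0.00000000e+00,  0.00000000e+00,
         1.00000000e+00]])} 0.008
```

```bash
python3 - <<'E'
import cv2
im=cv2.imread('pics/top0.png'); cv2.imwrite('pics/top0z.png',cv2.resize(im[165:245,205:370],None,fx=4.8,fy=4.8,interpolation=cv2.INTER_CUBIC))
im=cv2.imread('pics/side0.png'); cv2.imwrite('pics/side0z.png',cv2.resize(im[165:315,210:320],None,fx=4,fy=4,interpolation=cv2.INTER_CUBIC))
E
```

```text
(no output)
```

View pics/top0z.png

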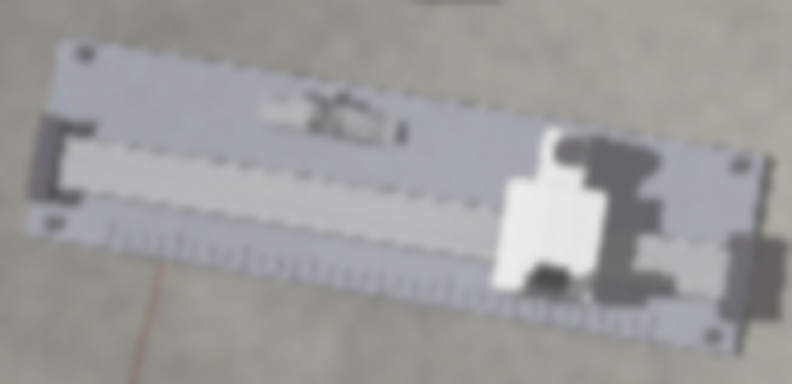

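View pics/side0z.png

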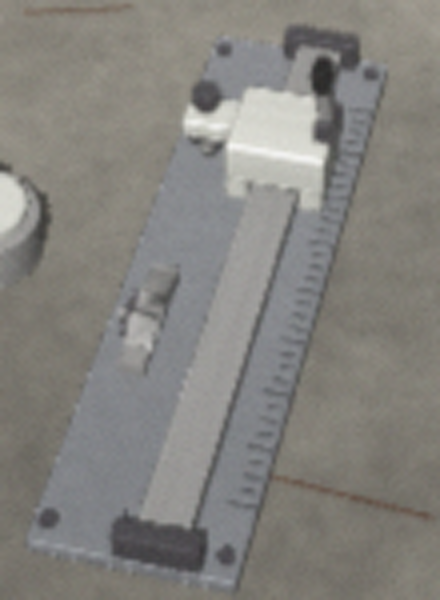

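```bash
cat > h.py <<'E'
import numpy as np,cv2
from workcell import robot,eyes,spotter
from scipy.spatial.transform import Rotation as R
def fixed(c):
    m=eyes.camera_model(c); f=210/np.tan(np.radians(m['vfov']/2))
    return np.array([[f,0,m['cx']],[0,f,m['cy']],[0,0,1]]),cv2.Rodrigues(m['rvec'])[0],np.array(m['tvec'])
def wrist(st):
    m=eyes.camera_model('wrist'); f=210/np.tan(np.radians(m['vfov']/2)); M=m['mount']
    T=np.eye(4);T[:3,:3]=R.from_rotvec(st['tcp_rot']).as_matrix();T[:3,3]=st['ee_pos']
    W=np.linalg.inv(T@M)
    return np.array([[f,0,m['cx']],[0,f,m['cy']],[0,0,1]]),W[:3,:3],W[:3,3]
def ray(cam,uv,z):
    K,Rm,t=cam; d=Rm.T@np.linalg.inv(K)@np.array([uv[0],uv[1],1]); o=-Rm.T@t
    return o+d*(z-o[2])/d[2]
def proj(cam,P):
    K,Rm,t=cam; p=K@(Rm@np.asarray(P)+t); return p[:2]/p[2]
E
python3 - <<'E'
from h import *
def c(p,o,s): return (np.array(p)+.5)/s-.5+o
T=[c(p,(205,165),4.8) for p in [(62,40),(770,155),(740,352),(25,235)]]
S=[c(p,(210,165),4) for p in [(30,545),(222,38),(387,66),(237,588)]]
# gauge coords: TL=(75,210) TR=(75,-210) BR=(-45,-210) BL=(-45,210)
G=np.array([(75,210),(75,-210),(-45,-210),(-45,210)])/1000.
for n,pts in (('top',T),('side',S)):
    W=np.array([ray(fixed(n),p,.012)[:2] for p in pts]); print(n,W.round(4).tolist())
    gm=G-G.mean(0); wm=W-W.mean(0); U=(gm.T@wm); a=np.arctan2(U[0,1]-U[1,0],U[0,0]+U[1,1])
    Rm=np.array([[np.cos(a),-np.sin(a)],[np.sin(a),np.cos(a)]]); o=W.mean(0)-Rm@G.mean(0); print('yaw',a,'org',o,'res',(W-(G@Rm.T+o)).round(4).tolist())
    for t,p in dict(back=(.5755,-.122),pin=(.628,-.102),notch=(.647,.032),lev=(.557,-.0935)).items(): print(t,Rm.T@(np.array(p)-o))
E
```

```text
top [[0.6929, 0.1896], [0.635, -0.2279], [0.519, -0.2114], [0.5775, 0.2071]]
yaw -0.1387990474455429 org [ 0.59125619 -0.00855626] res [[-0.0017, 0.0006], [-0.0014, -0.001], [0.0014, -0.0011], [0.0018, 0.0015]]
back [ 9.07151871e-05 -1.14532661e-01]
pin [ 0.04931874 -0.08746143]
notch [0.0495966 0.0478786]
lev [-0.02217445 -0.08886629]
side [[0.6894, 0.195], [0.6287, -0.2193], [0.5146, -0.2028], [0.5742, 0.2114]]
yaw -0.144095815713866 org [ 0.58688032 -0.00176295] res [[-0.0018, -0.0003], [-0.0023, 0.0011], [0.0024, 0.0003], [0.0017, -0.0011]]
back [ 0.00600338 -0.12062512]
pin [ 0.05508733 -0.09329352]
notch [0.05464832 0.04204608]
lev [-0.01639742 -0.09507705]
```

```bash
cat >> h.py <<'E'
YAW=-0.141; O=np.array([.589,-.005])
GX=np.array([np.cos(YAW),np.sin(YAW),0]);GY=np.array([-np.sin(YAW),np.cos(YAW),0]);GZ=np.array([0,0,1.])
RG=np.stack([GX,GY,GZ],1)
def g2w(p): return RG@np.asarray(p,float)+np.array([O[0],O[1],0])
def w2g(p): return RG.T@(np.asarray(p,float)-np.array([O[0],O[1],0]))
def show(target=None,Rt=None):
    s=robot.get_state(); Rm=R.from_rotvec(s['tcp_rot']).as_matrix()
    print('t',round(s['time'],2),'g',(w2g(s['ee_pos'])*1000).round(1),'F_g',(RG.T@s['wrist_force']).round(2),'w',round(s['width'],3))
    print('tool axes in gauge (cols x y z)\n',(RG.T@Rm).round(3))
    if target is not None: 
        d=Rm.T@(g2w(target)-s['ee_pos']); print('shift units',(d/.04).round(3))
    if Rt is not None:
        w=R.from_matrix(Rm.T@RG@Rt).as_rotvec(); print('turn units',(w/.1).round(3))
    return s
def tool(tilt): # tool x down, fingertips leaning toward +y by tilt ; tool y along gauge -x? 
    x=np.array([0,np.sin(tilt),-np.cos(tilt)])
    return x
E
python3 - <<'E'
from h import *
show([0,-.17,.239])
E
```

```text
t 0.6 g [-436.4  426.   239.3] F_g [ 0.33 -0.35 -0.45] w 0.085
tool axes in gauge (cols x y z)
 [[-0.    -0.96   0.281]
 [ 0.     0.281  0.96 ]
 [-1.     0.    -0.   ]]
shift units [ 6.0000e-03 -1.4656e+01 -1.1235e+01]
```

Call:
drive_tool(targets=[[1,0,-0.78,-0.6,-0.95,0,0],[1,0,-0.85,-0.5,-0.95,0,0],[1,0,-0.88,-0.4,-0.95,0,0],[1,0,-0.6,-0.75,0,0,0],[1,0,-0.6,-0.75,0,0,0]])

```text
time: 1.02
ee_pos: [0.3316, 0.3235, 0.2385]
tcp_rot: [-1.12, 1.262, 1.123]
wrist_force: [1.9, 1.0, 1.0]
width: 0.0255
```

```bash
python3 - <<'E'
from h import *
t=.3;Rt=np.array([[0,-1,0],[np.sin(t),0,np.cos(t)],[-np.cos(t),0,np.sin(t)]])
show([0,-.17,.2],Rt)
E
```

```text
t 1.02 g [-301.   289.1  238.5] F_g [1.76 1.25 0.95] w 0.026
tool axes in gauge (cols x y z)
 [[-0.    -1.    -0.023]
 [ 0.002 -0.023  1.   ]
 [-1.     0.     0.002]]
shift units [  0.942  -7.263 -11.646]
turn units [ 0.224 -2.984 -0.038]
```

Call:
drive_tool(targets=[[1,0,-0.53,-0.85,0.2,0,0],[1,0,-0.53,-0.85,0,0,0],[1,0,-0.53,-0.85,0,0,0],[1,0,-0.53,-0.85,0,0,0],[1,0,-0.53,-0.85,0,0,0]])

```text
time: 1.43
ee_pos: [0.4167, 0.1329, 0.2388]
tcp_rot: [-1.107, 1.267, 1.107]
wrist_force: [1.8, 0.2, 0.7]
width: -0.0001
```

Call:
drive_tool(targets=[[1,0,-0.53,-0.85,0,0,0],[1,0,-0.53,-0.85,0,0,0],[1,0,-0.53,-0.85,0,0,0],[1,0,-0.53,-0.85,0,0,0],[1,0,-0.53,-0.85,0,0,0]])

```text
time: 1.85
ee_pos: [0.4992, -0.0587, 0.2398]
tcp_rot: [-1.107, 1.266, 1.104]
wrist_force: [1.7, 0.2, -0.1]
width: -0.0
```

```bash
python3 - <<'E'
from h import *
t=.3;Rt=np.array([[0,-1,0],[np.sin(t),0,np.cos(t)],[-np.cos(t),0,np.sin(t)]])
show([0,-.17,.2],Rt)
E
```

```text
t 1.85 g [-81.4 -65.7 239.8] F_g [ 1.66  0.47 -0.08] w -0.0
tool axes in gauge (cols x y z)
 [[ 0.005 -1.    -0.003]
 [ 0.003 -0.003  1.   ]
 [-1.    -0.005  0.003]]
shift units [ 0.996 -2.023 -2.615]
turn units [ 0.035 -2.969  0.046]
```

Call:
drive_tool(targets=[[1,0,-0.6,-0.78,0,0,0],[1,0,-0.6,-0.78,0,0,0],[1,0,-0.6,-0.78,0,-0.4,0],[1,0,-0.2,-0.3,0,-1,0],[1,0,0,0,0,-1,0]])

```text
time: 2.27
ee_pos: [0.5682, -0.1858, 0.2398]
tcp_rot: [-0.944, 1.071, 1.194]
wrist_force: [0.4, 0.6, -0.5]
width: -0.0002
```

```bash
python3 - <<'E'
from h import *
t=.3;Rt=np.array([[0,-1,0],[np.sin(t),0,np.cos(t)],[-np.cos(t),0,np.sin(t)]])
s=show([0,-.165,.2],Rt)
im=eyes.camera('wrist');cv2.imwrite('pics/w1.png',im[:,:,::-1])
for t in ('stop_back','pin_axis','notch','lever_tip'):
    r=spotter.place_of(t,'wrist'); print(t,[(x['p'],(w2g(x['position'])*1000).round(1)) for x in r[:2]])
E
```

```text
t 2.27 g [   4.8 -181.9  239.8] F_g [ 0.27  0.66 -0.47] w -0.0
tool axes in gauge (cols x y z)
 [[ 0.01  -1.    -0.004]
 [ 0.243 -0.001  0.97 ]
 [-0.97  -0.011  0.243]]
shift units [1.067 0.13  0.168]
turn units [ 0.038 -0.541  0.102]
stop_back [(0.67, array([   1.7, -122.5,   44.8]))]
pin_axis [(0.62, array([ 55.3, -90.3,  23.3]))]
notch [(0.72, array([50.6, 51. , 25.9]))]
lever_tip [(0.7, array([-19.5, -90.1, 115.4]))]
```

View pics/w1.png

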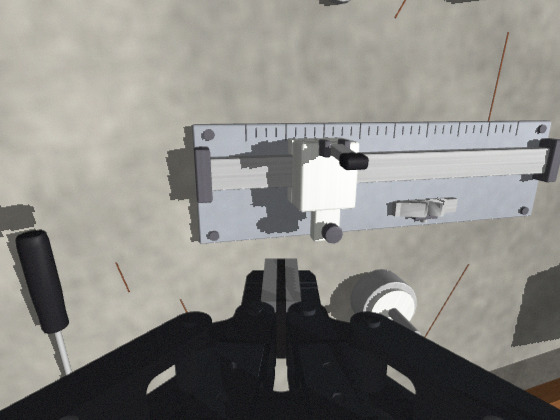

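```bash
python3 - <<'E'
from h import *
im=cv2.imread('pics/w1.png')
cv2.imwrite('pics/w1z.png',cv2.resize(im[110:260,180:380],None,fx=4,fy=4,interpolation=cv2.INTER_CUBIC))
s=robot.get_state();c=wrist(s)
for n,p,z in [('TL -45,-210',(193,126),.012),('TR',(550,121),.012),('BL 75,-210',(199,243),.012),('backtop left',(289,210),.061),('backtop up',(290,140),.061),('fronttop low',(355,208),.061),('knob c 50',(334,233),.078)]:
    print(n,(w2g(ray(c,p,z))*1000).round(1))
for n,g in [('-45,-210',(-.045,-.21,.012)),('75,-210',(.075,-.21,.012)),('-45,210',(-.045,.21,.012)),('75,210',(.075,.21,.012))]: print(n,proj(c,g2w(g)))
E
```

```text
TL -45,-210 [ -45.3 -206.6   12. ]
TR [-45.1 207.   12. ]
BL 75,-210 [  71.6 -208.3   12. ]
backtop left [  27.2 -126.7   61. ]
backtop up [ -36.  -126.5   61. ]
fronttop low [ 29.8 -61.2  61. ]
knob c 50 [ 46.7 -88.6  78. ]
-45,-210 [189.30579591 126.43399001]
75,-210 [197.51023675 246.18643725]
-45,210 [552.02760374 121.06059687]
75,210 [531.21078368 216.74914253]
```

View pics/w1z.png

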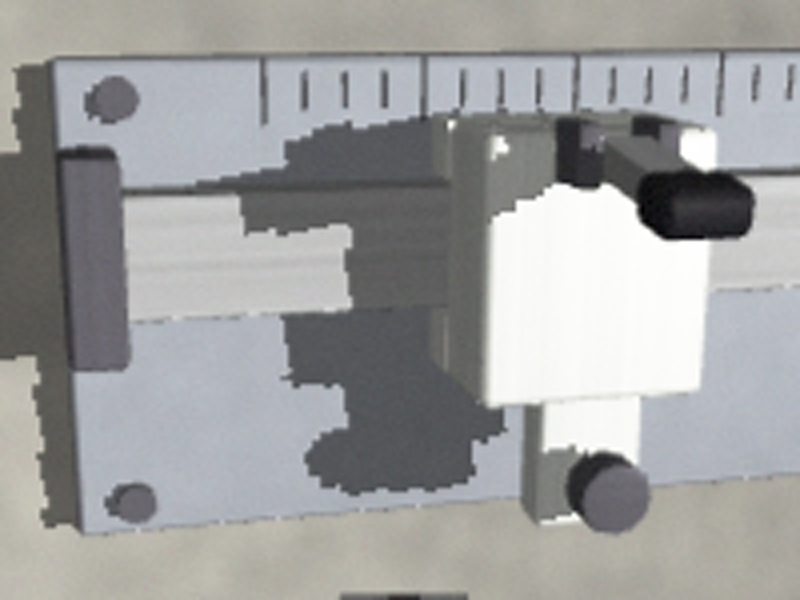

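Call:
drive_tool(targets=[[1,0.9,0.12,0.3,0,-0.54,0.1],[1,1,0,0,0,0,0],[1,1,0,0,0,0,0],[1,0.6,0,0,0,0,0],[1,0,0,0,0,0,0]])

```text
time: 2.93
ee_pos: [0.5699, -0.1256, 0.1086]
tcp_rot: [-0.924, 1.038, 1.22]
wrist_force: [0.6, 0.7, 0.3]
width: 0.0001
```

```bash
python3 - <<'E'
from h import *
t=.3;Rt=np.array([[0,-1,0],[np.sin(t),0,np.cos(t)],[-np.cos(t),0,np.sin(t)]])
s=show([0,-.16,.048],Rt)
E
```

```text
t 2.93 g [  -2.  -122.1  108.6] F_g [0.5  0.73 0.3 ] w 0.0
tool axes in gauge (cols x y z)
 [[ 0.004 -1.    -0.015]
 [ 0.28  -0.013  0.96 ]
 [-0.96  -0.008  0.28 ]]
shift units [ 1.189 -0.025 -1.336]
turn units [ 0.152 -0.159  0.041]
```

Call:
drive_tool(targets=[[1,-0.25,0,-0.95,0.1,-0.15,0],[1,0.7,0,-0.22,0,0,0],[1,0.7,0,-0.22,0,0,0],[1,0,0,0,0,0,0]])

```text
time: 3.27
ee_pos: [0.5669, -0.163, 0.0541]
tcp_rot: [-0.92, 1.029, 1.22]
wrist_force: [-1.0, 0.3, 0.8]
width: 0.0001
```

```bash
python3 - <<'E'
from h import *
t=.3;Rt=np.array([[0,-1,0],[np.sin(t),0,np.cos(t)],[-np.cos(t),0,np.sin(t)]])
s=show([0,-.14,.048],Rt)
E
```

```text
t 3.27 g [   0.3 -159.5   54.1] F_g [-0.99  0.19  0.81] w 0.0
tool axes in gauge (cols x y z)
 [[ 0.008 -1.    -0.015]
 [ 0.288 -0.013  0.958]
 [-0.958 -0.012  0.288]]
shift units [0.286 0.004 0.424]
turn units [ 0.155 -0.079  0.077]
```

Call:
drive_tool(targets=[[1,0.24,0,0.3,0.1,0,0],[1,0.06,0,0.2,0,0,0],[1,0.06,0,0.2,0,0,0],[1,0.06,0,0.2,0,0,0],[1,0.06,0,0.2,0,0,0]])

```text
time: 3.68
ee_pos: [0.5763, -0.1144, 0.0573]
tcp_rot: [-0.923, 1.034, 1.209]
wrist_force: [-0.6, -2.0, -1.6]
width: 0.0001
```

```bash
python3 - <<'E'
from h import *
s=show([0,-.14,.048])
im=eyes.camera('wrist');cv2.imwrite('pics/w2.png',im[:,:,::-1])
E
```

```text
t 3.68 g [   2.8 -110.1   57.3] F_g [-0.32 -2.07 -1.6 ] w 0.0
tool axes in gauge (cols x y z)
 [[ 0.014 -1.    -0.01 ]
 [ 0.281 -0.006  0.96 ]
 [-0.96  -0.016  0.281]]
shift units [ 0.011  0.078 -0.782]
```

View pics/w2.png

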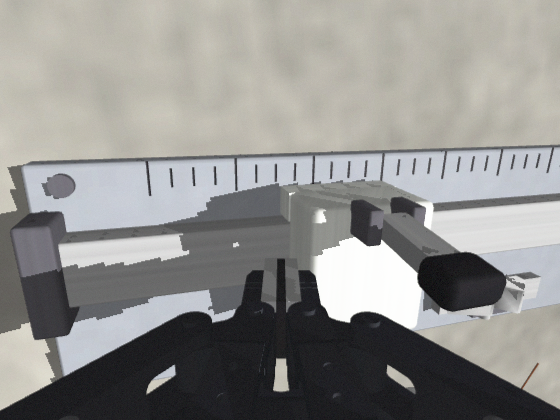

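```bash
python3 - <<'E'
from h import *
for c in ('top','side'):
  im=eyes.camera(c)
  for t in ('stop_back','pin_axis','notch','lever_tip'):
    r=spotter.place_of(t,c); print(c,t,[(x['p'],(w2g(x['position'])*1000).round(1)) for x in r[:1]])
cv2.imwrite('pics/s2.png',cv2.resize(im[165:315,210:320,::-1],None,fx=4,fy=4,interpolation=cv2.INTER_CUBIC))
show()
E
```

```text
top stop_back [(0.91, array([  7.1, -93.9,  41.8]))]
top pin_axis [(0.82, array([ 51.5, -70.3,  24.9]))]
top notch [(0.63, array([49.8, 44.4, 22.1]))]
top lever_tip [(0.61, array([-21. , -69. , 112.6]))]
side stop_back [(0.59, array([  3.3, -94.5,  44.6]))]
side pin_axis [(0.94, array([ 54. , -65.6,  21.5]))]
side notch [(0.49, array([54.2, 45.2, 25.4]))]
side lever_tip [(0.4, array([-24. , -67.6, 115.2]))]
t 4.23 g [   2.2 -111.    55.6] F_g [ 0.06  0.33 -0.84] w 0.0
tool axes in gauge (cols x y z)
 [[ 0.012 -1.    -0.008]
 [ 0.283 -0.004  0.959]
 [-0.959 -0.014  0.283]]
```

View pics/s2.png

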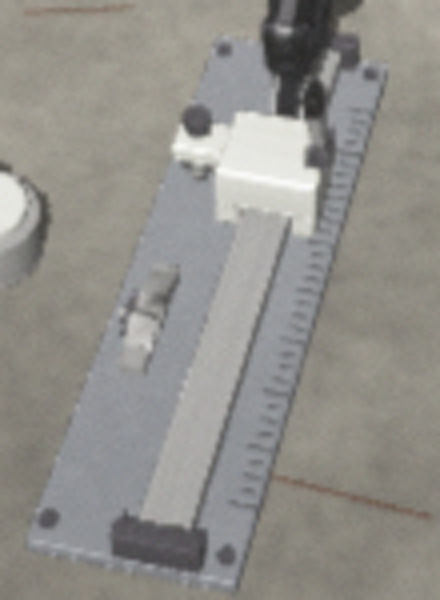

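Call:
drive_tool(targets=[[1,0.17,0,0.3,0,0,0],[1,0.17,0,0.4,0,0,0],[1,0.15,0.02,0.4,0,0,0],[1,0.07,0,0.2,0,0,0],[1,0,0,0,0,0,0]])

```text
time: 4.65
ee_pos: [0.5838, -0.0597, 0.0485]
tcp_rot: [-0.921, 1.037, 1.204]
wrist_force: [0.2, 0.2, 0.8]
width: -0.0003
```

```bash
python3 - <<'E'
from h import *
show([0,-.03,.048])
E
```

```text
t 4.65 g [  2.5 -54.8  48.5] F_g [0.17 0.19 0.84] w -0.0
tool axes in gauge (cols x y z)
 [[ 0.015 -1.    -0.005]
 [ 0.28  -0.001  0.96 ]
 [-0.96  -0.016  0.28 ]]
shift units [0.186 0.064 0.593]
```

Call:
drive_tool(targets=[[1,0.03,0,0.12,0,0,0],[1,0.03,0,0.12,0,0,0],[1,0.03,0,0.12,0,0,0],[1,0.03,0,0.1,0,0,0],[1,0,0,0,0,0,0]])

```text
time: 5.07
ee_pos: [0.5865, -0.0407, 0.0487]
tcp_rot: [-0.92, 1.039, 1.204]
wrist_force: [-0.3, 0.5, -0.1]
width: 0.0002
```

```bash
python3 - <<'E'
from h import *
show([0,-.03,.048])
im=eyes.camera('wrist');cv2.imwrite('pics/w3.png',im[:,:,::-1])
im=eyes.camera('side');cv2.imwrite('pics/s3.png',cv2.resize(im[165:315,210:320,::-1],None,fx=4,fy=4,interpolation=cv2.INTER_CUBIC))
E
```

```text
t 5.07 g [  2.5 -35.7  48.7] F_g [-0.34  0.44 -0.05] w 0.0
tool axes in gauge (cols x y z)
 [[ 0.015 -1.    -0.004]
 [ 0.279  0.     0.96 ]
 [-0.96  -0.015  0.279]]
shift units [0.056 0.063 0.131]
```

View pics/w3.png

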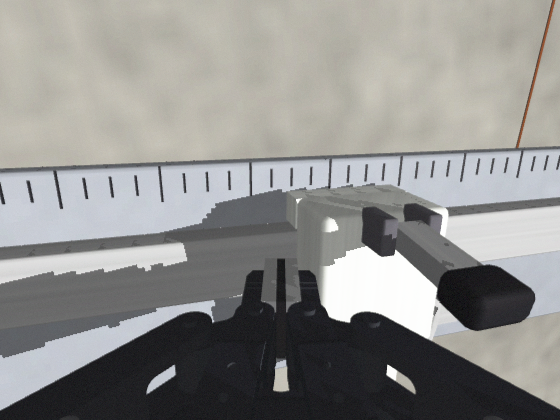

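View pics/s3.png

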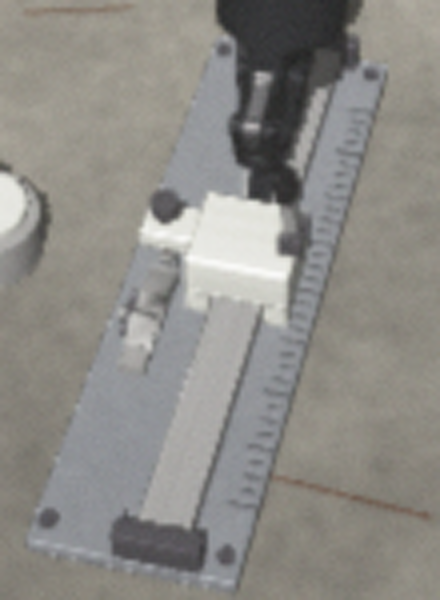

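Call:
drive_tool(targets=[[1,0.02,0,0.07,0,0,0],[1,0.02,0,0.07,0,0,0],[1,0.02,0,0.07,0,0,0],[1,0.02,0,0.07,0,0,0]])

```text
time: 5.5
ee_pos: [0.5882, -0.03, 0.0488]
tcp_rot: [-0.92, 1.04, 1.202]
wrist_force: [-1.2, -3.7, 0.0]
width: -0.0003
```

Call:
drive_tool(targets=[[1,0.02,0,0.06,0,0,0],[1,0.02,0,0.06,0,0,0]])

```text
time: 5.67
ee_pos: [0.5889, -0.0254, 0.0487]
tcp_rot: [-0.921, 1.042, 1.201]
wrist_force: [-3.6, -7.0, 4.3]
width: -0.0001
```

Call:
drive_tool(targets=[[1,0.02,0,0.06,0,0,0],[1,0.02,0,0.06,0,0,0]])

```text
time: 5.83
ee_pos: [0.5895, -0.0212, 0.0487]
tcp_rot: [-0.923, 1.045, 1.199]
wrist_force: [-4.2, -7.9, 3.4]
width: 0.0001
```

```bash
python3 - <<'E'
from h import *
show([0,-.03,.048])
E
```

```text
t 5.83 g [  2.7 -16.   48.7] F_g [-3.01 -8.36  3.39] w 0.0
tool axes in gauge (cols x y z)
 [[ 0.015 -1.    -0.001]
 [ 0.273  0.003  0.962]
 [-0.962 -0.015  0.273]]
shift units [-0.079  0.068 -0.342]
```

Call:
drive_tool(targets=[[1,0.015,0,0.05,0,0,0],[1,0.015,0,0.05,0,0,0]])

```text
time: 6.0
ee_pos: [0.5899, -0.018, 0.0488]
tcp_rot: [-0.925, 1.048, 1.197]
wrist_force: [-3.8, -9.1, 3.0]
width: -0.0
```

Call:
drive_tool(targets=[[1,0.015,0,0.05,0,0,0]])

```text
time: 6.08
ee_pos: [0.5901, -0.0165, 0.0489]
tcp_rot: [-0.926, 1.05, 1.196]
wrist_force: [-3.1, -8.4, 2.9]
width: -0.0002
```

Call:
drive_tool(targets=[[1,0.015,0,0.05,0,0,0]])

```text
time: 6.17
ee_pos: [0.5903, -0.015, 0.0489]
tcp_rot: [-0.927, 1.052, 1.195]
wrist_force: [-2.9, -8.7, 3.5]
width: 0.0
```

```bash
python3 - <<'E'
from h import *
show([0,-.03,.048])
E
```

```text
t 6.17 g [ 2.7 -9.7 48.9] F_g [-1.65 -9.    3.52] w 0.0
tool axes in gauge (cols x y z)
 [[ 0.016 -1.     0.001]
 [ 0.266  0.005  0.964]
 [-0.964 -0.015  0.266]]
shift units [-0.115  0.066 -0.494]
```

```bash
python3 - <<'E'
from h import *
for c in ('top','side'):
  im=eyes.camera(c)
  for t in ('pin_axis','notch','stop_back'):
    r=spotter.place_of(t,c); print(c,t,[(x['p'],(w2g(x['position'])*1000).round(1)) for x in r[:1]])
cv2.imwrite('pics/s4.png',cv2.resize(im[165:315,210:320,::-1],None,fx=4,fy=4,interpolation=cv2.INTER_CUBIC))
show()
E
```

```text
top pin_axis [(0.95, array([49.3, 29.6, 22.7]))]
top notch [(0.64, array([50.6, 47.2, 24.8]))]
top stop_back [(0.98, array([ 6.7,  3.7, 49.5]))]
side pin_axis [(0.87, array([52.4, 31.1, 22.7]))]
side notch [(0.49, array([52.6, 45. , 25.5]))]
side stop_back []
t 6.57 g [ 2.7 -9.  48.8] F_g [-1.63 -1.22  1.2 ] w -0.0
tool axes in gauge (cols x y z)
 [[ 0.016 -1.     0.   ]
 [ 0.268  0.004  0.963]
 [-0.963 -0.015  0.268]]
```

View pics/s4.png

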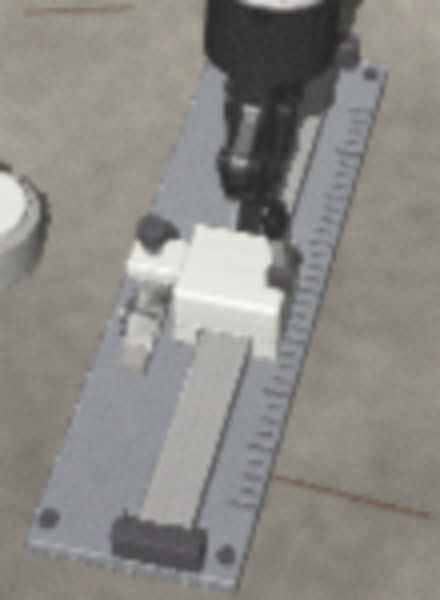

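Call:
drive_tool(targets=[[1,0.015,0,0.05,0,0,0],[1,0.015,0,0.05,0,0,0]])

```text
time: 6.73
ee_pos: [0.5909, -0.0113, 0.0488]
tcp_rot: [-0.927, 1.052, 1.195]
wrist_force: [-4.4, -7.6, 4.3]
width: -0.0004
```

Call:
drive_tool(targets=[[1,0.015,0,0.04,0,0,0]])

```text
time: 6.82
ee_pos: [0.5911, -0.0101, 0.0488]
tcp_rot: [-0.927, 1.053, 1.194]
wrist_force: [-4.6, -7.6, 6.4]
width: -0.0002
```

Call:
drive_tool(targets=[[1,0.015,0,0.04,0,0,0]])

```text
time: 6.9
ee_pos: [0.5913, -0.0088, 0.0487]
tcp_rot: [-0.928, 1.054, 1.193]
wrist_force: [-3.1, -5.3, 3.5]
width: 0.0001
```

Call:
drive_tool(targets=[[1,0.015,0,0.04,0,0,0]])

```text
time: 6.98
ee_pos: [0.5916, -0.0073, 0.0487]
tcp_rot: [-0.928, 1.055, 1.193]
wrist_force: [-1.7, -4.2, 2.1]
width: 0.0002
```

Call:
drive_tool(targets=[[1,0.01,0,0.03,0,0,0]])

```text
time: 7.07
ee_pos: [0.5918, -0.006, 0.0487]
tcp_rot: [-0.928, 1.055, 1.193]
wrist_force: [-1.5, -2.5, 0.9]
width: 0.0001
```

Call:
drive_tool(targets=[[1,0,0,0,0,0,0]])

```text
time: 7.15
ee_pos: [0.5919, -0.0057, 0.0487]
tcp_rot: [-0.928, 1.054, 1.193]
wrist_force: [0.4, -0.4, 0.0]
width: 0.0004
```

```bash
python3 - <<'E'
from h import *
show()
for c in ('top','side'):
  im=eyes.camera(c)
  for t in ('pin_axis','notch'):
    r=spotter.place_of(t,c); print(c,t,[(x['p'],(w2g(x['position'])*1000).round(1)) for x in r[:1]])
cv2.imwrite('pics/s5.png',cv2.resize(im[205:275,230:300,::-1],None,fx=8,fy=8,interpolation=cv2.INTER_CUBIC))
show()
E
```

```text
t 7.15 g [ 2.9 -0.3 48.7] F_g [ 0.49 -0.35  0.  ] w 0.0
tool axes in gauge (cols x y z)
 [[ 0.016 -1.     0.002]
 [ 0.263  0.006  0.965]
 [-0.965 -0.015  0.263]]
top pin_axis [(0.82, array([51.8, 38.7, 20.8]))]
top notch [(0.63, array([49.7, 43.2, 24.4]))]
side pin_axis [(0.75, array([50.9, 43.6, 22.5]))]
side notch [(0.66, array([52. , 46.8, 23.8]))]
t 7.45 g [ 2.9 -0.6 48.7] F_g [0.35 0.28 0.14] w 0.0
tool axes in gauge (cols x y z)
 [[ 0.016 -1.     0.002]
 [ 0.263  0.007  0.965]
 [-0.965 -0.015  0.263]]
```

View pics/s5.png

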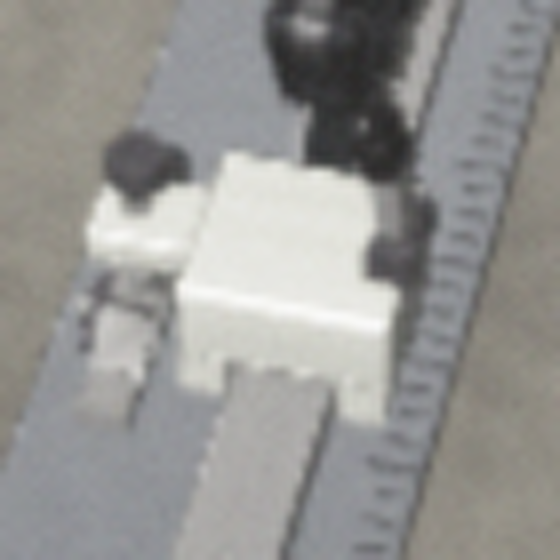

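Call:
drive_tool(targets=[[1,0.01,0,0.03,0,0,0]])

```text
time: 7.53
ee_pos: [0.592, -0.0048, 0.0485]
tcp_rot: [-0.928, 1.055, 1.193]
wrist_force: [-0.6, -3.1, 0.9]
width: -0.0001
```

```bash
python3 - <<'E'
from h import *
show()
a=cv2.imread('pics/s4.png'); a=cv2.resize(a[(205-165)*4:(275-165)*4,80:360],None,fx=1.4,fy=1.4)
b=cv2.imread('pics/s5.png');b=cv2.resize(b,(392,392)); cv2.imwrite('pics/cmp.png',np.hstack([a,b]))
E
```

```text
t 7.53 g [ 3.   0.6 48.5] F_g [-0.15 -3.17  0.9 ] w -0.0
tool axes in gauge (cols x y z)
 [[ 0.016 -1.     0.003]
 [ 0.263  0.007  0.965]
 [-0.965 -0.015  0.263]]
```

View pics/cmp.png

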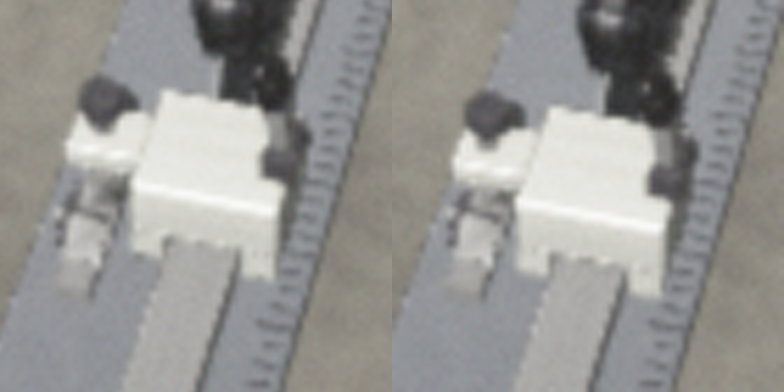

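Call:
drive_tool(targets=[[1,0.01,0,0.03,0,0,0]])

```text
time: 7.62
ee_pos: [0.5923, -0.0035, 0.0485]
tcp_rot: [-0.927, 1.055, 1.192]
wrist_force: [0.0, 1.1, 0.3]
width: 0.0002
```

Call:
drive_tool(targets=[[1,0.01,0,0.03,0,0,0]])

```text
time: 7.7
ee_pos: [0.5925, -0.0021, 0.0484]
tcp_rot: [-0.927, 1.055, 1.192]
wrist_force: [0.4, 0.8, 1.2]
width: 0.0003
```

```bash
python3 - <<'E'
from h import *
s=show()
im=eyes.camera('side')
r=spotter.place_of('pin_axis','side'); print([(x['p'],(w2g(x['position'])*1000).round(1)) for x in r[:1]])
cv2.imwrite('pics/s6.png',cv2.resize(im[205:275,230:300,::-1],None,fx=8,fy=8,interpolation=cv2.INTER_CUBIC))
E
```

```text
t 7.7 g [ 3.   3.3 48.4] F_g [0.26 0.84 1.24] w 0.0
tool axes in gauge (cols x y z)
 [[ 0.016 -1.     0.003]
 [ 0.263  0.007  0.965]
 [-0.965 -0.015  0.263]]
[(0.94, array([49.8, 45.6, 23.1]))]
```

View pics/s6.png

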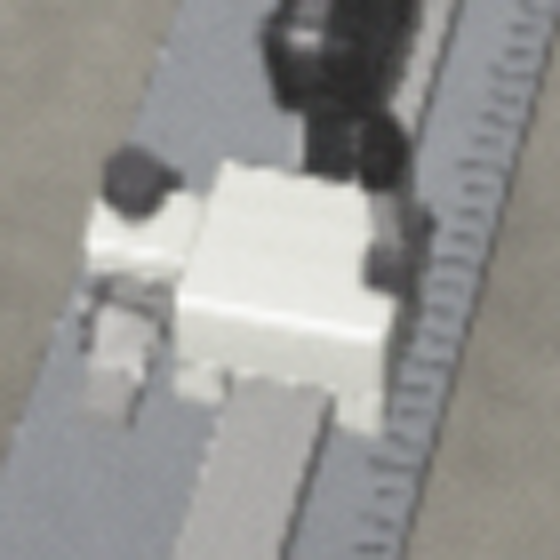

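Call:
drive_tool(targets=[[1,-0.1,0,-0.4,0,0,0],[1,-0.2,0,-0.7,0,0,0],[1,-0.9,0,-0.2,0,0,0],[1,-0.9,0,-0.2,0,0,0],[1,0,0,0,0,0,0]])

```text
time: 8.22
ee_pos: [0.5781, -0.0822, 0.1144]
tcp_rot: [-0.927, 1.055, 1.198]
wrist_force: [0.4, -0.4, 0.3]
width: 0.0001
```

```bash
python3 - <<'E'
from h import *
s=show()
im=eyes.camera('wrist');cv2.imwrite('pics/w7.png',im[:,:,::-1])
for c in ('wrist','top','side'):
  if c!='wrist': im=eyes.camera(c)
  for t in ('pin_axis','notch','lever_tip'):
    r=spotter.place_of(t,c); print(c,t,[(x['p'],(w2g(x['position'])*1000).round(1)) for x in r[:1]])
cv2.imwrite('pics/s7.png',cv2.resize(im[205:275,230:300,::-1],None,fx=8,fy=8,interpolation=cv2.INTER_CUBIC))
E
```

```text
t 8.22 g [  0.  -78.  114.4] F_g [ 0.42 -0.36  0.33] w 0.0
tool axes in gauge (cols x y z)
 [[ 0.012 -1.    -0.   ]
 [ 0.264  0.003  0.964]
 [-0.964 -0.011  0.264]]
wrist pin_axis [(0.89, array([52.1, 43.1, 21.9]))]
wrist notch [(0.73, array([49.4, 49.8, 23.3]))]
wrist lever_tip [(0.56, array([-20.9,  45.3, 115.6]))]
top pin_axis [(0.92, array([50.9, 42.4, 22.5]))]
top notch [(0.58, array([48.5, 45.5, 24.6]))]
top lever_tip [(0.44, array([-16.2,  45.2, 114.5]))]
side pin_axis [(0.97, array([53.7, 49. , 23.2]))]
side notch [(0.46, array([50.5, 42.5, 21.1]))]
side lever_tip [(0.49, array([-24.2,  45. , 117.1]))]
```

View pics/w7.png

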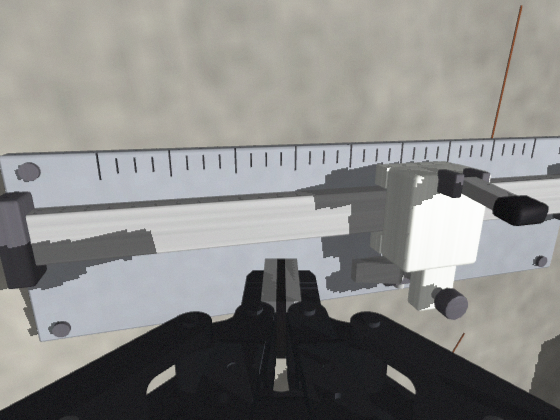

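View pics/s7.png

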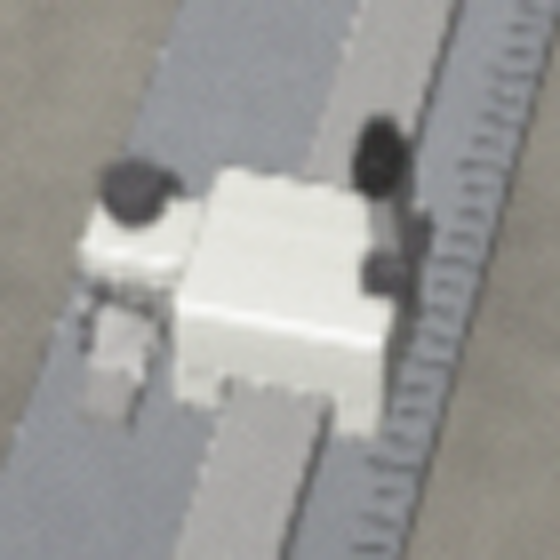

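```bash
python3 - <<'E'
from h import *
from scipy.optimize import least_squares
c=fixed('side')
def conv(p,o,s): return (np.array(p)+.5)/s-.5+o
for n,corner,knob in [('s0',conv((228,143),(210,165),4),conv((205,96),(210,165),4)),
 ('s5',conv((180,287),(230,205),8),conv((147,165),(230,205),8)),
 ('s6',conv((178,300),(230,205),8),conv((137,183),(230,205),8)),
 ('s7',conv((180,303),(230,205),8),conv((135,192),(230,205),8))]:
    r=least_squares(lambda q:np.concatenate([proj(c,g2w([.032+q[2],q[0]+.028,.061]))-corner,proj(c,g2w([.05+q[2],q[0],q[1]]))-knob]),[0,.07,0],x_scale=.01)
    print(n,(r.x*1000).round(1),r.fun.round(2))
E
```

```text
s0 [-91.7  70.8  -1.3] [-0.73  0.02  0.74 -0.01]
s5 [39.9 78.1 -2.2] [ 0.21 -0.01 -0.21  0.01]
s6 [45.  75.9 -1.8] [-0.3   0.02  0.3  -0.02]
s7 [46.1 73.3 -2.1] [-0.57  0.03  0.57 -0.03]
```

Call:
drive_tool(targets=[[1,0,0.7,0,0,0.95,0],[1,0,0.7,0,0,0.95,0],[1,0,0.6,0.3,0,0.8,0],[1,0,0,0.9,0,0,0],[1,0,0,0.9,0,0,0]])

```text
time: 9.23
ee_pos: [0.5065, 0.0117, 0.1081]
tcp_rot: [-1.111, 1.284, 1.086]
wrist_force: [1.3, -1.0, 0.0]
width: 0.0003
```

```bash
python3 - <<'E'
from h import *
show([-.07,.046,.108],np.array([[0,-1,0],[0,0,1],[-1,0,0]]))
E
```

```text
t 9.23 g [-84.1   5.  108.1] F_g [ 1.42 -0.82  0.01] w 0.0
tool axes in gauge (cols x y z)
 [[ 0.007 -1.     0.01 ]
 [-0.015  0.01   1.   ]
 [-1.    -0.007 -0.015]]
shift units [-0.011 -0.342  1.029]
turn units [-0.097 -0.149  0.071]
```

Call:
drive_tool(targets=[[1,0,0,0.6,-0.1,-0.15,0.07],[1,0,0,0.42,0,0,0],[1,0,-0.3,0,0,0,0],[1,0,0,0,0,0,0]])

```text
time: 9.57
ee_pos: [0.5234, 0.0594, 0.1083]
tcp_rot: [-1.11, 1.268, 1.111]
wrist_force: [0.0, -0.4, -0.7]
width: -0.0001
```

```bash
python3 - <<'E'
from h import *
show([-.04,.046,.108])
im=eyes.camera('side');cv2.imwrite('pics/s8.png',cv2.resize(im[175:285,220:330,::-1],None,fx=5,fy=5,interpolation=cv2.INTER_CUBIC))
E
```

```text
t 9.57 g [-74.   54.6 108.3] F_g [ 0.1  -0.37 -0.71] w -0.0
tool axes in gauge (cols x y z)
 [[ 0.    -1.    -0.008]
 [ 0.002 -0.008  1.   ]
 [-1.    -0.     0.002]]
shift units [ 0.007 -0.849 -0.221]
```

View pics/s8.png

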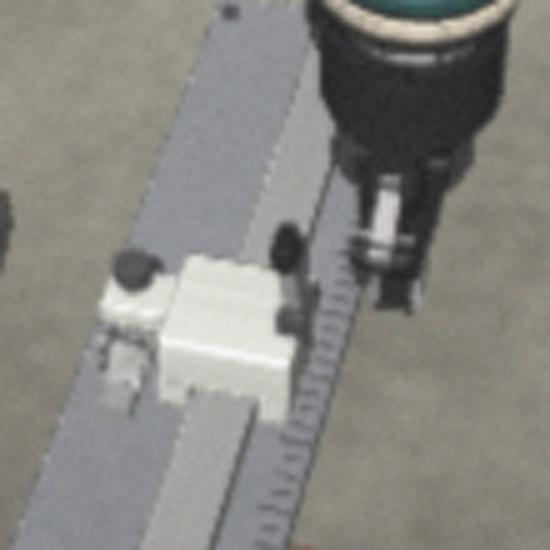

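Call:
drive_tool(targets=[[1,0.1,-0.1,-0.2,0,0,0],[1,0,-0.35,0,0,0,0],[1,0,-0.3,0,0,0,0],[1,0,-0.2,0,0,0,0]])

```text
time: 9.95
ee_pos: [0.557, 0.0434, 0.103]
tcp_rot: [-1.107, 1.271, 1.112]
wrist_force: [-0.1, -0.3, -0.6]
width: 0.0002
```

```bash
python3 - <<'E'
from h import *
show([-.025,.046,.106])
E
```

```text
t 9.95 g [-38.5  43.4 103. ] F_g [-0.02 -0.26 -0.6 ] w 0.0
tool axes in gauge (cols x y z)
 [[-0.003 -1.    -0.006]
 [ 0.001 -0.006  1.   ]
 [-1.     0.003  0.001]]
shift units [-0.076 -0.338  0.063]
```

Call:
drive_tool(targets=[[1,0,-0.2,0.06,0,0,0],[1,0,-0.2,0,0,0,0],[1,0,-0.2,0,0,0,0],[1,0.05,-0.2,0,0,0,0]])

```text
time: 10.28
ee_pos: [0.5888, 0.039, 0.0995]
tcp_rot: [-1.103, 1.276, 1.114]
wrist_force: [-1.9, 0.3, 0.3]
width: 0.0
```

```bash
python3 - <<'E'
from h import *
show([-.0,.046,.09])
im=eyes.camera('side');cv2.imwrite('pics/s9.png',cv2.resize(im[175:285,220:330,::-1],None,fx=5,fy=5,interpolation=cv2.INTER_CUBIC))
E
```

```text
t 10.28 g [-6.4 43.6 99.5] F_g [-1.91  0.01  0.33] w 0.0
tool axes in gauge (cols x y z)
 [[-0.008 -1.    -0.004]
 [ 0.001 -0.004  1.   ]
 [-1.     0.008  0.001]]
shift units [ 0.236 -0.162  0.06 ]
```

View pics/s9.png

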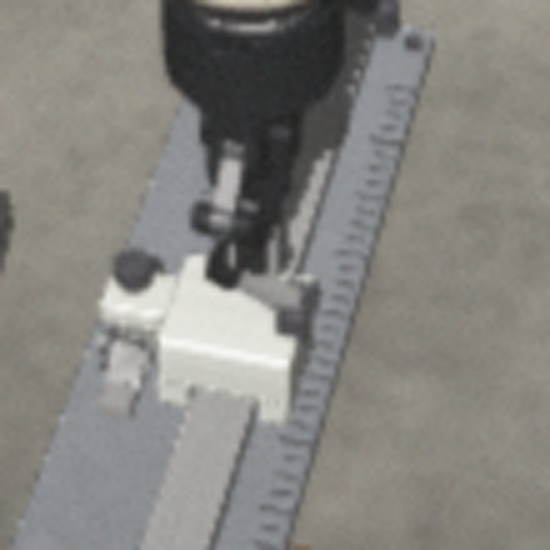

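Call:
drive_tool(targets=[[1,0.1,-0.12,0,0,0,0],[1,0.12,-0.05,0,0,0,0],[1,0.1,0,0,0,0,0]])

```text
time: 10.58
ee_pos: [0.5994, 0.0375, 0.0862]
tcp_rot: [-1.105, 1.273, 1.111]
wrist_force: [-8.5, 0.1, 39.0]
width: -0.0002
```

```bash
python3 - <<'E'
from h import *
show([-.0,.046,.087])
im=eyes.camera('side');cv2.imwrite('pics/s10.png',cv2.resize(im[175:285,220:330,::-1],None,fx=5,fy=5,interpolation=cv2.INTER_CUBIC))
E
```

```text
t 10.58 g [ 4.3 43.6 86.2] F_g [-8.43 -1.14 39.04] w -0.0
tool axes in gauge (cols x y z)
 [[-0.004 -1.    -0.004]
 [ 0.001 -0.004  1.   ]
 [-1.     0.004  0.001]]
shift units [-0.02   0.108  0.061]
```

View pics/s10.png

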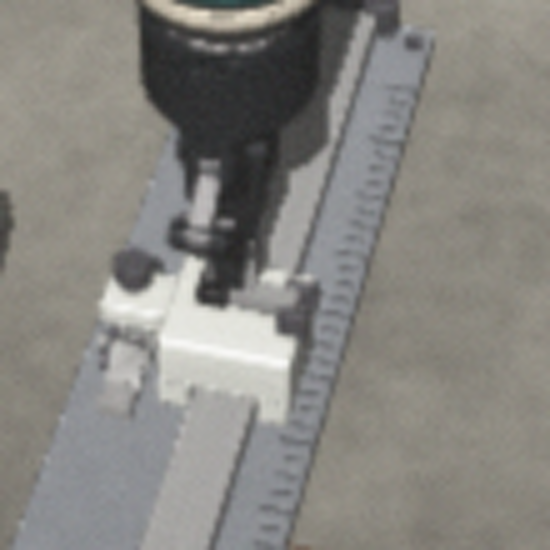

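Force 39 N: it's bottomed out. Back off straight up.

Call:
drive_tool(targets=[[1,-0.3,0,0,0,0,0],[1,-0.8,0,0,0,0,0],[1,-0.9,0.3,0,0,0,0],[1,0,0.9,0,0,0,0],[1,0,0.9,0,0,0,0]])

```text
time: 11.05
ee_pos: [0.5204, 0.0483, 0.1679]
tcp_rot: [-1.107, 1.27, 1.107]
wrist_force: [-0.4, -0.4, 1.1]
width: 0.0001
```

Call:
drive_tool(targets=[[1,0,0.9,0,0,0,0],[1,0,0.9,0,0,0,0],[1,0,0,0,0,0,0]])

```text
time: 11.3
ee_pos: [0.4414, 0.0594, 0.1676]
tcp_rot: [-1.108, 1.269, 1.107]
wrist_force: [2.4, -0.2, 1.1]
width: -0.0002
```

```bash
python3 - <<'E'
from h import *
show()
for c in ('side','top'):
  im=eyes.camera(c)
  for t in ('pin_axis','notch','lever_tip'):
    r=spotter.place_of(t,c); print(c,t,[(x['p'],(w2g(x['position'])*1000).round(1)) for x in r[:1]])
  if c=='side': cv2.imwrite('pics/s11.png',cv2.resize(im[205:275,230:300,::-1],None,fx=8,fy=8,interpolation=cv2.INTER_CUBIC))
im=eyes.camera('wrist');cv2.imwrite('pics/w11.png',im[:,:,::-1])
E
```

```text
t 11.3 g [-155.2   43.1  167.6] F_g [2.37 0.17 1.11] w -0.0
tool axes in gauge (cols x y z)
 [[ 0.002 -1.    -0.004]
 [ 0.001 -0.004  1.   ]
 [-1.    -0.002  0.001]]
side pin_axis [(0.65, array([50.5, 48.8, 21.5]))]
side notch [(0.62, array([52.7, 45.1, 24.8]))]
side lever_tip [(0.65, array([ 152. , -355.1,   -3.6]))]
top pin_axis [(0.62, array([51.9, 47.3, 24.4]))]
top notch [(0.45, array([54.3, 44.2, 22.7]))]
top lever_tip [(0.56, array([22.5, 41.6, 75.2]))]
```

View pics/s11.png

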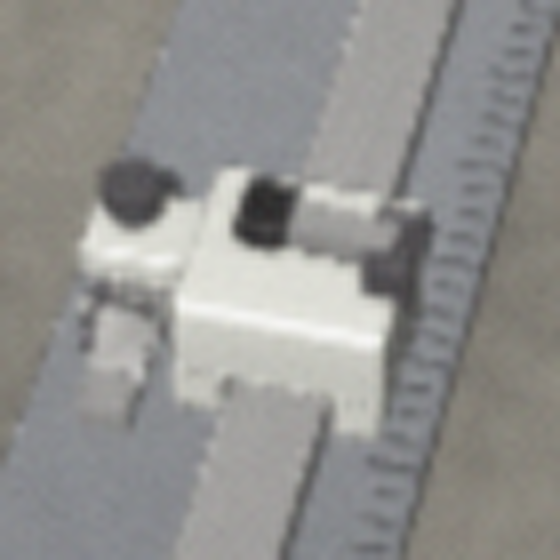

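View pics/w11.png

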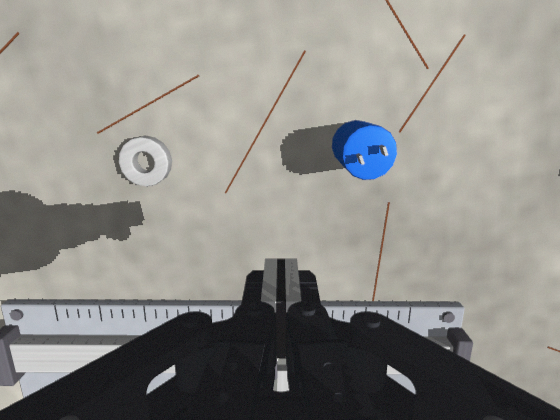

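```bash
python3 - <<'E'
from h import *
print(robot.get_state()['joint_pos'].round(2))
for c in ('side',):
  a=cv2.imread('pics/side0.png'); b=eyes.camera('side')[:,:,::-1]
# project notch & block from side cam for sanity
cs=fixed('side')
for y in (.012,.046,.058): print(y,proj(cs,g2w([.05,y,.022])))
cv2.imwrite('pics/s12.png',cv2.resize(b[222:262,236:266],None,fx=14,fy=14,interpolation=cv2.INTER_CUBIC))
E
```

```text
[-0.05  0.17 -0.37  1.02  0.    0.09]
0.012 [250.71113455 231.9337958 ]
0.046 [246.93210096 242.46748169]
0.058 [245.56384784 246.28135321]
```

View pics/s12.png

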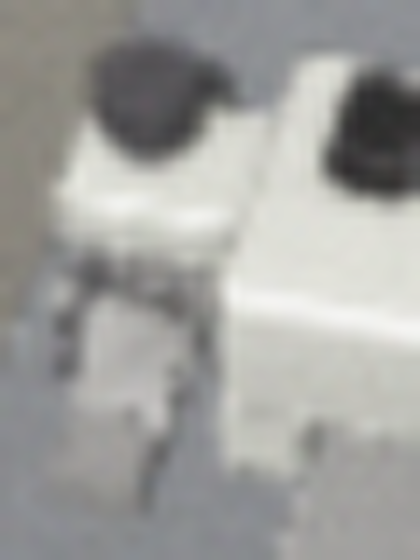

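Call:
drive_tool(targets=[[1,-0.5,0,0.5,1,0,0],[1,-0.5,0,0.5,1,0,0],[1,0,0,0.5,1,0,0],[1,0,0,0.5,1,0,0],[1,0,0,0.5,1,0,0]])

```text
time: 12.22
ee_pos: [0.4819, 0.1526, 0.2091]
tcp_rot: [-0.712, 1.449, 0.71]
wrist_force: [-0.0, -0.6, -0.3]
width: 0.0001
```

Call:
drive_tool(targets=[[1,0,0,0,1,0,0],[1,0,0,0,1,0,0],[1,0,0,0,1,0,0],[1,0,0,0,1,0,0],[1,0,0,0,1,0,0]])

```text
time: 12.63
ee_pos: [0.4853, 0.1567, 0.2078]
tcp_rot: [-0.305, 1.547, 0.305]
wrist_force: [-0.5, -0.0, -0.7]
width: -0.0004
```

Call:
drive_tool(targets=[[1,0,0,0,1,0,0],[1,0,0,0,1,0,0],[1,0,0,0,1,0,0],[1,0,0,0,1,0,0],[1,0,0,0,1,0,0]])

```text
time: 13.05
ee_pos: [0.4867, 0.1568, 0.2066]
tcp_rot: [0.108, 1.568, -0.107]
wrist_force: [0.8, -0.4, -0.0]
width: -0.0001
```

```bash
python3 - <<'E'
from h import *
t=.6;Rt=np.array([[0,0,1],[-np.sin(t),np.cos(t),0],[-np.cos(t),-np.sin(t),0]])
show([.05,.15,.19],Rt)
E
```

```text
t 13.05 g [-124.   145.8  206.6] F_g [ 0.81 -0.28 -0.03] w -0.0
tool axes in gauge (cols x y z)
 [[ 0.    -0.004  1.   ]
 [ 0.     1.     0.004]
 [-1.     0.     0.   ]]
shift units [0.417 0.088 4.351]
turn units [ 0.036  0.016 -6.004]
```

Call:
drive_tool(targets=[[1,0,0,0.85,0,0,0],[1,0,0,0.85,0,0,0],[1,0,0,0.85,0,0,-1],[1,0,0,0.85,0,0,-1],[1,0,0,0.85,0,0,-1]])

```text
time: 13.47
ee_pos: [0.6547, 0.1298, 0.209]
tcp_rot: [-0.12, 1.574, -0.352]
wrist_force: [1.0, -0.9, 0.7]
width: 0.0002
```

Call:
drive_tool(targets=[[1,0,0,0,0,0,-1],[1,0,0,0,0,0,-1],[1,0,0,0,0,0,-1],[1,0,0,0,0,0,0]])

```text
time: 13.8
ee_pos: [0.6619, 0.1299, 0.2031]
tcp_rot: [-0.376, 1.556, -0.602]
wrist_force: [-0.6, 0.6, -0.5]
width: 0.0001
```

```bash
python3 - <<'E'
from h import *
s=show([.05,.15,.19]); c=wrist(s)
im=eyes.camera('wrist');cv2.imwrite('pics/w13.png',im[:,:,::-1])
for n,g in dict(knobtop=(.05,.046,.08),pinpt=(.05,.046,.022),corner=(.032,.074,.061)).items(): print(n,proj(c,g2w(g)).round(1))
E
```

```text
t 13.8 g [ 53.2 143.8 203.1] F_g [-0.65  0.52 -0.51] w 0.0
tool axes in gauge (cols x y z)
 [[-0.002  0.006  1.   ]
 [-0.583  0.813 -0.006]
 [-0.813 -0.583  0.002]]
shift units [ 0.177  0.316 -0.083]
knobtop [277.8 203.2]
pinpt [278.  154.1]
corner [254.9 162.9]
```

View pics/w13.png

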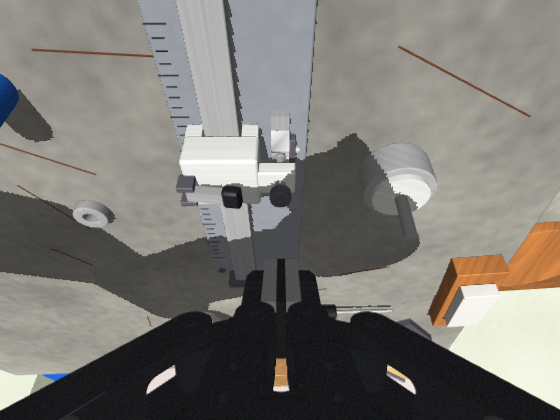

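```bash
python3 - <<'E'
from h import *
im=cv2.imread('pics/w13.png')[100:220,170:310]
cv2.imwrite('pics/w13z.png',cv2.resize(im[::-1,::-1],None,fx=5,fy=5,interpolation=cv2.INTER_CUBIC))
E
```

```text
(no output)
```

View pics/w13z.png

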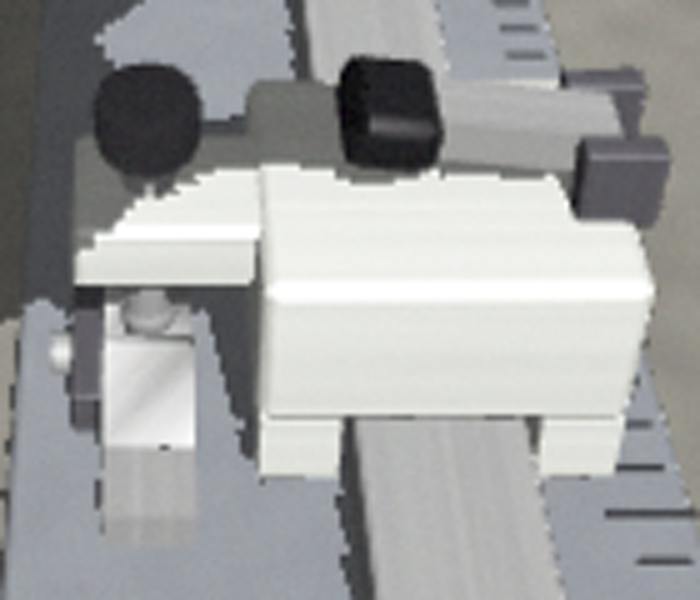

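```bash
python3 - <<'E'
from workcell import robot
print(robot.job_done()); print(robot.get_state()['wrist_force'])
E
```

```text
the job is handed in; nothing more can be done
None
the job is handed in; nothing more can be done
```

The stop is in the notch with its lever lying flat, and I handed the job in at about 13.9 s of the 58 s allowed, with the robot well clear. No verdict was reported.

**Stop:** I pushed it from behind with the closed gripper until the pin climbed the block (about 9 N) and the force dropped to zero. The pin first rose about 7.3 mm on the crest. It then settled about 2.5 mm above its lowest position, by my side-view fit, which is good to roughly 1 mm. The limit is 3.5 mm.

**Lever:** I pushed it over from the -x side until it bottomed out. The last reading there was 39 N at the wrist, close to the 40 N limit on the arm and gripper body, though the contact was with the fingertips. I backed off straight away.

**Last checks:**
- The side and wrist pictures showed the lever flat, and the knob and stop where they were before the lever push.
- The pin tip sat down behind the far crest.
- The object finder's pin and notch positions differed by 1 to 7 mm between cameras. That is within its noise, so I relied on the pin height and the force drop instead.
- One lever-tip detection, in the side camera after the lever was down, was plainly false.
- I saw no bystander disturbed, but I did not measure their positions at the end.

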